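Unpin the cooling rack's shelf plate, draw it out to its yellow line and hold it level

ROBOT

A 7-joint arm with a two-finger parallel gripper is mounted at the origin on a cart in front of the work surface, level with it; the furniture and walls round the work are solid. World frame = base frame: x ahead of the robot, y to its left, z up, the work surface at z = 0. Lengths are in m, angles in rad, forces in N, time in s.
With the tool pointing down it reaches from about 0.4 to 0.875 m from the base axis. Payload 6.5 kg.
Tool frame: the origin (TCP) lies at the very end of the fingers, on their centre line; the grasp point (between the pads) lies 19 mm behind it; y points along the fingers, x is the direction in which the jaws open and shut, and the axes are right-handed (so a half turn about y gives the same grasp; the last joint's range is limited). The gripper opens to 88 mm and grips with 3 to 60 N. Pads are 18 mm wide; open, the fingers measure 123 mm over their backs; the gripper's body (75 mm by 187 mm) begins 45 mm behind the grasp point.
Start: joints at [-1.316, 0.536, -0.004, 1.538, 0.003, 1.067, -0.071], TCP at [0.205, 0.617, 0.239] pointing down, gripper open.
Joint ranges: [-2.7, 2.7], [-0.37, 2.16], [-1.27, 1.26], [0.24, 2.4], [-1.31, 4.45], [0.19, 1.91], [-2.76, 2.76]. Speed limits (rad/s): [2.39, 2.39, 3.14, 3.14, 3.14, 3.14, 3.14].

INTERFACE

Orientations are given as [roll, pitch, yaw] about the fixed x, y, z axes, in that order (R = Rz(yaw) Ry(pitch) Rx(roll)).
In Python, from bench import telemetry, viewer, job gives the robot as it stands.
- The arm moves only by the shell command python3 -m inch 'ROWS' [FORCE]. ROWS is JSON, a list of rows, each an object with "grip": the closure in counts, from 0 (fully open) to 255 (shut); "delta_pos": the shift along the world's x, y, z in m, a list of three; "dr": the turn, a rotation vector about the world's x, y, z in degrees, a list of three. In form: [{"grip": grip, "delta_pos": [x, y, z], "dr": [ax, ay, az]}, ...]. A call has 1 to 20 rows; each row is the pose to reach, as a shift and turn from the pose commanded when the call began; what a row does not reach only later rows make up. A row lasts 1/8 s, in which the tool goes at most 62.5 mm and 10.7 degrees, less where a joint would pass 70% of its speed; a pose out of reach is approached as far as the arm can. A call with a gripper value outside its range is refused whole. The fingers move at their own pace and stop on an object; FORCE is the grip in N (left out, the last holds). Time passes only in rows, so rows that repeat a pose let the fingers close. It gives the time, the measured TCP pose, the force and the opening at its end, in the units of the state.
- telemetry.get_obs(): the state, without advancing time (a new reading comes with each control period).
- viewer.grab_frame(name): name is "scene" or "side" or "wrist"; returns a dict with "img" (420x560x3 uint8, blue, green, red), "K" (3x3 intrinsics, pixels), "k1" (the pictures are not rectified: a ray, as slopes to the right and down, at radius r is drawn at 1 + k1 r^2 times it, then the intrinsics apply), "pose" (4x4, takes a point from camera to world coordinates). Camera axes: x right, y down, z forward; pixel columns grow to the right and rows downward; lengths in m; the calibration is good to about 2 mm. A picture is of the moment at which its call begins. There is no depth.
- job.sign_off(): hands the job in, once; it reports no verdict.
The state is a dict: "t": time; "q": joint angles; "dq": joint speeds; "effort": joint torques, N m; "position": TCP position; "tcp_rot": TCP orientation; "contact_force": force on the tool from outside, world axes, zero at the start; "moment": the same for the moment, N m; "opening": opening from 0.0 (shut) to 1.0 (fully open).
Only numpy, scipy, OpenCV 4.12 (cv2) and the standard library are available. Lean on these libraries where they do the work, as an engineer would, in place of code of your own. Each camera call takes 0.05 s, during which the arm holds its last target.

TASK

The tins at the back of the cooling rack's shelf plate have to come out from under the small top deck so that a colleague can take them. Pull the plate's black spring plunger up to its stop so that its pin leaves the frame, then draw the plate straight out of the rack until the yellow line across it lies over the front edge of the frame's front crossbar. The plate is then past its balance and would tip if let go, so finish while still holding it there, level, with its inner end still on the rack and both tins standing on it; never let it tip, and leave the other things on the table and deck where they are.

Things in the scene. Friction and masses are not known exactly. Their poses are not given: they have to be found in the camera images.
- rack: Fixed rack, 234 x 207 mm. Origin on the table under its centre, z up; own -x is its front, the way the plate comes out (roughly world +y). Runners and front crossbar (front face x = -110 mm, 10 mm pin hole at x = -90, y = 0) carry the plate at z = 115 mm; side flanges guide it with 2 mm play; stop lip at the back. A half deck covers x = +41 to +117 mm at z = 190 to 203 mm, under jar and vials.
- rack_edge (a point): Middle of the top front edge of the rack's front crossbar, 115 mm above the table. The yellow line has to end above this edge.
- plate: Loose aluminium shelf plate lying on the rack, 220 mm long (x) x 160 mm wide (y) x 8 mm thick, 0.6 to 0.9 kg with its plunger. Origin at the centre of its underside, axes as the rack's; its front edge (x = -110 mm) is flush with the crossbar at the start.
- line (a point): Middle of the yellow line, 5 mm wide, painted across the plate's top face 135 mm behind its front edge. At the start it is 135 mm inside the rack's front edge; the plate has to travel that far.
- plunger (a joint): Spring plunger on the plate's centre line, 20 mm behind its front edge: 0 = down, its 8 mm pin standing 9 mm into the crossbar's hole; 0.012 m = pulled straight up to its stop, pin clear. Pull of 1.2 N to start, 2.2 N at the stop; it springs down when let go. More than about 3 N upward lifts the plate's front.
- knob (a point): Middle of the plunger's round upright black knob: 25 mm across (29 mm at its top flange), 26 mm high. 25 mm above the plate's top, on the plunger's axis, moving with it; the knob reaches from 12.5 mm below to 13.5 mm above this point. Beneath it a 23 mm wide hexagonal housing, 12 mm high, stands on the plate.
- tin_a: Round white aluminium tin with a lid, 62 mm across, 30 mm high, standing on the back of the plate under the deck. Origin at the centre of its underside.
- tin_b: The second tin, the same size, beside the first.
- jar: White plastic jar with black lid, 61 mm across, 84 mm high, on the rack's deck. Bystander. Origin at the centre of its underside.
- vial_a: Glass vial with red cap, 27 mm across, 70 mm high, on the rack's deck. Bystander. Origin at its underside.
- vial_b: Glass vial with black cap, 27 mm across, 70 mm high, on the rack's deck. Bystander. Origin at its underside.
- tongs: Steel crucible tongs lying between balance and oven, 263 mm long. Bystander.
- brush: Wood-handled brush, 165 mm long, beside the tongs. Bystander.
- tin_c: Small white aluminium tin with lid, 50 mm across, 34 mm high, on the round pan of the balance (pan 80 mm above the table). Bystander. Origin at the centre of its underside.
Things that resemble listed ones, but are neither listed nor needed, are in the scene too. What is shaped like the tin_b but green is not meant. Leave any purple look-alike of the tin_a alone.

How it is judged:
On the way:
1. the plunger is pulled up to its stop while the plate is still home (value of joint plunger above 0.0105 m and x of line in the frame of rack above 0.01 m), for 0.2 s.
At the end, for the whole second after the job is handed in: Yellow line within 6 mm of the front crossbar's front edge and within 8 mm of its resting height; plate level and straight within 0.06 rad, still, held by the fingers (over 1 N), its inner end resting on the rack (over 0.3 N); both tins upright on the plate (x of line in the frame of rack between -0.116 and -0.104 m and z of line in the frame of rack between 0.115 and 0.131 m and angle between the x axis of plate and the x axis of rack, either way round below 0.06 rad and angle between plate's own z axis and vertical below 0.06 rad and contact force between plate and the fingers above 1 N and contact force between plate and rack above 0.3 N and linear speed of plate below 0.02 m/s and angle between each of tin_a, tin_b's own z axis and vertical below 0.15 rad and z of tin_a in the frame of plate between 0.004 and 0.015 m and z of tin_b in the frame of plate between 0.004 and 0.015 m); the arm keeps its last pose, push and grip.
It fails at once if the plate tips or is lifted by more than 0.15 rad (angle between plate's own z axis and vertical above 0.15 rad).
It fails at once if a bystander is moved by more than 25 mm (distance of any of jar, vial_a, vial_b, tin_c, tongs, brush from where it was at the start of the episode above 0.025 m).
It fails at once if a bystander is knocked over (angle between any of jar, vial_a, vial_b, tin_c's own z axis and vertical above 0.5 rad).
It also fails if it takes over 38 s, if anything falls off the work surface, if the arm or the gripper's body presses on something with over 40 N, if the wrist force passes 120 N, or if a joint passes its speed limit or range.

## Working session

There is one attempt and no reset: what is moved stays moved. The work goes in short steps, Python scripts to look and compute and a shell command to move; the robot and the scene stay as the last step left them, time stands still between calls to the robot, and variables do not carry over. Pictures are saved under pics/ and viewed, and the job is handed in when it is done.

```bash
ls; mkdir -p pics; python3 - <<'E'
from bench import telemetry, viewer
import cv2
o=telemetry.get_obs()
print(o)
for n in ["scene","side","wrist"]:
    f=viewer.grab_frame(n); cv2.imwrite(f"pics/{n}0.png",f["img"]); print(n,f["K"],f["k1"],f["pose"])
E
```

```text
pics
{'t': 0.0, 'q': array([-1.31620606,  0.53715254, -0.00440992,  1.53885949,  0.002607  ,
        1.06727182, -0.07117379]), 'dq': array([ 0.00038591, -0.00142645,  0.0018762 , -0.00036438,  0.0005359 ,
       -0.0004633 ,  0.00011964]), 'effort': array([-6.71463022e-04, -5.70975101e+01,  9.90300961e-01, -2.51616043e+01,
       -5.63817972e-02,  1.77818950e-02,  1.44932792e-04]), 'position': array([0.20480021, 0.616259  , 0.23785349]), 'tcp_rot': array([-1.57094093,  0.00167948,  1.25008277]), 'contact_force': array([ 0.41251693,  0.06608709, -0.96509808]), 'moment': array([-0.01227198,  0.05266143,  0.02112586]), 'opening': 0.9991705066157718}
scene [[401.8621049    0.         287.1669957 ]
 [  0.         401.8621049  214.44810416]
 [  0.           0.           1.        ]] -0.06649727353822561 [[-0.85530242 -0.39595165  0.33418566  0.25656996]
 [-0.51807558  0.6628204  -0.54061706  0.37301255]
 [-0.00744686 -0.63552451 -0.77204478  0.80318799]
 [ 0.          0.          0.          1.        ]]
side [[425.33464898   0.         283.71111115]
 [  0.         425.33464898 212.90894876]
 [  0.           0.           1.        ]] -0.08640044700534616 [[-0.99654686 -0.03736448  0.07415016  0.48028814]
 [-0.08302555  0.45973152 -0.88416836  0.75217483]
 [-0.00105268 -0.88727156 -0.46124621  0.58653975]
 [ 0.          0.          0.          1.        ]]
wrist [[340.89022748   0.         277.47080489]
 [  0.         340.89022748 208.13414289]
 [  0.           0.           1.        ]] -0.07385635914773664 [[ 0.31530883  0.90005585  0.30079862  0.12588997]
 [ 0.94898835 -0.298646   -0.1011518   0.64257471]
 [-0.00120996  0.31734844 -0.94830823  0.38270532]
 [ 0.          0.          0.          1.        ]]
```

View pics/scene0.png

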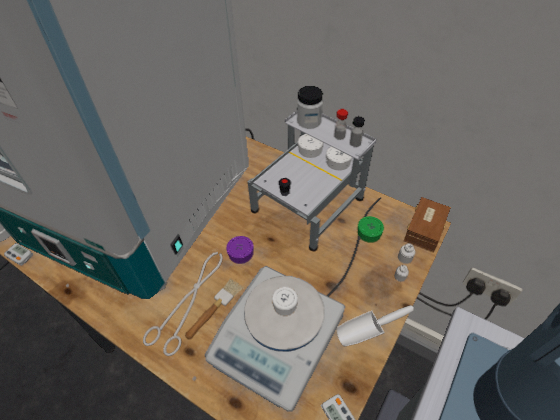

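View pics/side0.png

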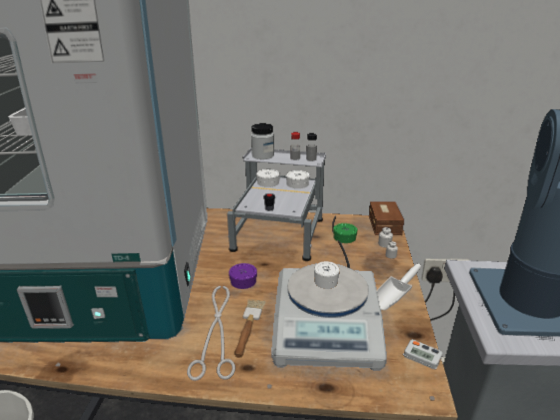

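View pics/wrist0.png

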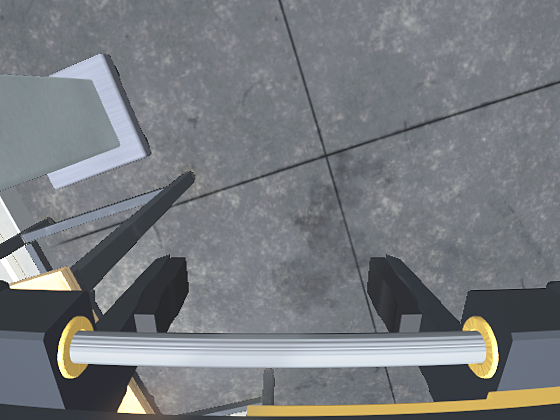

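Scene picture: the knob, black with a reddish lit edge, is at about (285,186), the yellow line runs from (293,153) to (343,179), and the white tins sit at (311,144) and (339,157). The look-alikes are the purple tin (240,250), the green tin (370,230) and tin_c on the balance (285,300). The black vial and jar caps are at (359,122) and (310,95). I'll take enlarged crops to choose the knob and read the plate corners.

```bash
cat > h.py <<'E'
import numpy as np, cv2
from bench import telemetry, viewer
def rays(f,px):
    px=np.array(px,float).reshape(-1,1,2)
    u=cv2.undistortPoints(px,f["K"],np.array([f["k1"],0,0,0.])).reshape(-1,2)
    d=np.c_[u,np.ones(len(u))]@f["pose"][:3,:3].T
    return f["pose"][:3,3],d
def onz(f,px,z):
    o,d=rays(f,px); return o+d*((z-o[2])/d[:,2])[:,None]
def proj(f,P):
    P=np.array(P,float).reshape(-1,3); T=np.linalg.inv(f["pose"])
    return cv2.projectPoints(P,cv2.Rodrigues(T[:3,:3])[0],T[:3,3],f["K"],np.array([f["k1"],0,0,0.]))[0].reshape(-1,2)
def tri(fa,pa,fb,pb):
    (o1,d1),(o2,d2)=rays(fa,pa),rays(fb,pb); d1=d1[0]/np.linalg.norm(d1[0]); d2=d2[0]/np.linalg.norm(d2[0])
    s=np.linalg.lstsq(np.c_[d1,-d2],o2-o1,rcond=None)[0]
    a=o1+s[0]*d1;b=o2+s[1]*d2
    return (a+b)/2,np.linalg.norm(a-b)
E
python3 - <<'E'
import cv2
a=cv2.imread("pics/scene0.png")[80:255,230:390]; cv2.imwrite("pics/c1.png",cv2.resize(a,None,fx=3.4,fy=3.4,interpolation=cv2.INTER_CUBIC))
a=cv2.imread("pics/side0.png")[110:270,220:340]; cv2.imwrite("pics/c2.png",cv2.resize(a,None,fx=3.5,fy=3.5,interpolation=cv2.INTER_CUBIC))
E
```

```text
(no output)
```

View pics/c1.png

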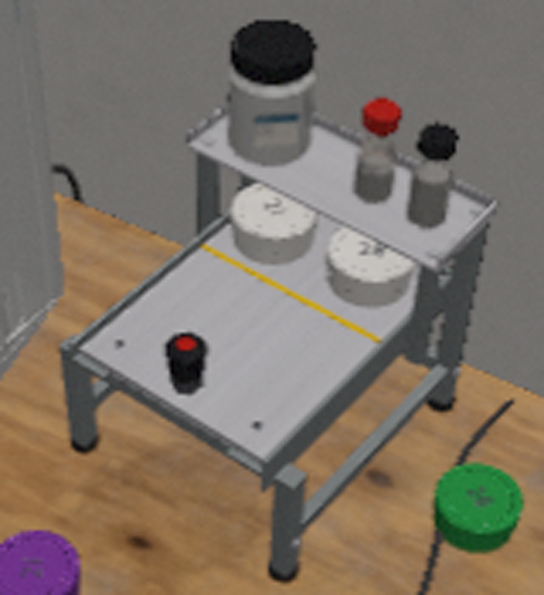

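View pics/c2.png

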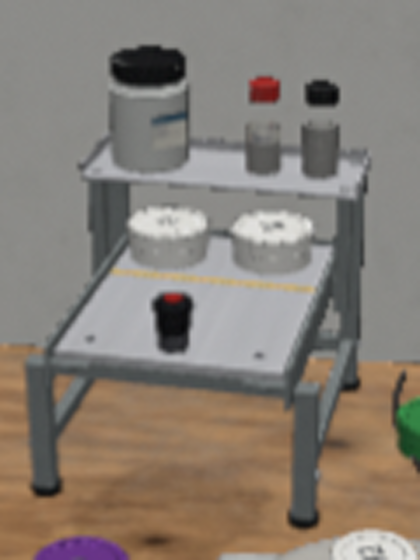

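The crop shows the plunger knob on the plate's front centre, the only black part on the plate, with a red dot on its top at scene (285,181) and side (269,195). Next I'll measure the knob, the line and the plate direction.

```bash
python3 - <<'E'
from h import *
F={n:viewer.grab_frame(n) for n in ["scene","side"]}
pts={}
for n,f in F.items():
    h=cv2.cvtColor(f["img"],cv2.COLOR_BGR2HSV).astype(int)
    m=((h[...,0]<8)|(h[...,0]>172))&(h[...,1]>130)&(h[...,2]>60)
    y0,y1,x0,x1=(170,200,270,300) if n=="scene" else (185,212,255,285)
    M=np.zeros_like(m);M[y0:y1,x0:x1]=m[y0:y1,x0:x1]
    ys,xs=np.nonzero(M); print(n,"red",len(xs),xs.mean(),ys.mean()); pts[n]=(xs.mean(),ys.mean())
    print(" top@z.1615",onz(f,pts[n],.1615))
    m=(h[...,0]>17)&(h[...,0]<32)&(h[...,1]>90)&(h[...,2]>100)
    y0,y1,x0,x1=(145,185,285,347) if n=="scene" else (180,197,245,312)
    M=np.zeros_like(m);M[y0:y1,x0:x1]=m[y0:y1,x0:x1]
    ys,xs=np.nonzero(M); P=onz(f,np.c_[xs,ys],.123)[:,:2]; print(len(xs),xs.min(),xs.max())
    c=P.mean(0);v=np.linalg.svd(P-c)[2][0]; v=v*np.sign(v[0]); s=(P-c)@v; print(" line",c+v*s.min(),c+v*s.max(),s.max()-s.min(),"dir deg",np.degrees(np.arctan2(v[1],v[0])),"mid",c+v*(s.max()+s.min())/2)
print(tri(F["scene"],[pts["scene"]],F["side"],[pts["side"]]))
f=F["scene"]; g=lambda x,y:(230+x/3.4,80+y/3.4)
P=onz(f,[g(66,345),g(272,462),g(380,342),g(205,245)],.123);print(P.round(4))
E
```

```text
scene red 24 284.0 180.5
 top@z.1615 [[ 0.59104476 -0.15635935  0.1615    ]]
98 289 341
 line [ 0.49634697 -0.25946966] [ 0.65242813 -0.28090324] 0.157545945354846 dir deg -7.8191380615856385 mid [ 0.57438755 -0.27018645]
side red 13 269.0 194.84615384615384
 top@z.1615 [[ 0.59089761 -0.15188218  0.1615    ]]
9 253 308
 line [ 0.50153513 -0.25873748] [ 0.64930377 -0.27977531] 0.1492587151403658 dir deg -8.102751506245209 mid [ 0.57541945 -0.26925639]
(array([ 0.59203206, -0.15839957,  0.15870569]), np.float64(0.0008496749545487686))
[[ 0.6795 -0.1437  0.123 ]
 [ 0.5061 -0.1254  0.123 ]
 [ 0.4941 -0.2577  0.123 ]
 [ 0.6497 -0.2814  0.123 ]]
```

```bash
python3 - <<'E'
from h import *
f=viewer.grab_frame("scene"); s=viewer.grab_frame("side")
print(onz(f,[(163,297),(246,182),(247,165),(240,250),(285,300)],0.0).round(3))
# oven vertical edges: at the table corner near camera, and height in side view
print(onz(s,[(183,330),(192,262),(203,213)],0.0).round(3))
u=np.array([.137,.990,0]);k=np.array([.5908,-.1555,.148])
for dz in (0,): print(proj(f,[k,k+.135*u]),proj(s,[k,k+.135*u]))
E
```

```text
[[ 0.719  0.158  0.   ]
 [ 0.763 -0.231  0.   ]
 [ 0.8   -0.288  0.   ]
 [ 0.644 -0.036  0.   ]
 [ 0.482  0.022  0.   ]]
[[ 0.731  0.142  0.   ]
 [ 0.778 -0.093  0.   ]
 [ 0.816 -0.352  0.   ]]
[[283.97407385 184.97940644]
 [242.92728231 221.64386657]] [[269.30861599 199.3444888 ]
 [253.4309443  226.39926723]]
```

```bash
python3 - <<'E'
import cv2
a=cv2.imread("pics/scene0.png")[0:320,60:300]; cv2.imwrite("pics/c3.png",cv2.resize(a,None,fx=1.8,fy=1.8))
E
```

```text
(no output)
```

View pics/c3.png

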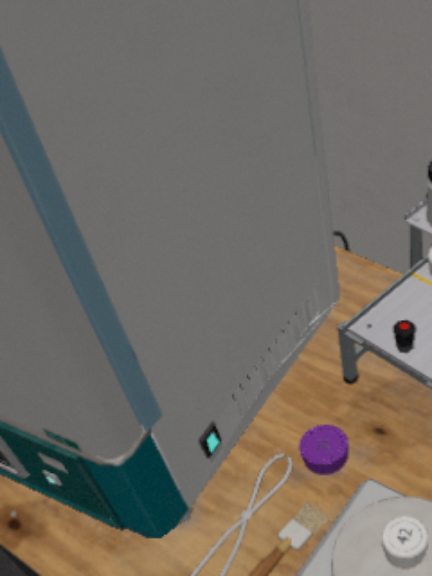

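Clearances look fine: the oven wall is at x ≈ 0.755 beside the rack. I'll point the jaws along the pull direction (tool x along (0.137, 0.99), a +10.5° yaw). First I go to a point above the knob.

```bash
python3 -m inch '[{"grip":0,"delta_pos":[0.06,-0.1,0.03],"dr":[0,0,2]},{"grip":0,"delta_pos":[0.2,-0.4,0.03],"dr":[0,0,5]},{"grip":0,"delta_pos":[0.2,-0.4,0.03],"dr":[0,0,5]},{"grip":0,"delta_pos":[0.2,-0.4,0.03],"dr":[0,0,5]},{"grip":0,"delta_pos":[0.2,-0.4,0.03],"dr":[0,0,5]},{"grip":0,"delta_pos":[0.2,-0.4,0.03],"dr":[0,0,5]},{"grip":0,"delta_pos":[0.2,-0.4,0.03],"dr":[0,0,5]},{"grip":0,"delta_pos":[0.386,-0.772,0.0],"dr":[0,0,10.5]},{"grip":0,"delta_pos":[0.386,-0.772,0.0],"dr":[0,0,10.5]},{"grip":0,"delta_pos":[0.386,-0.772,0.0],"dr":[0,0,10.5]},{"grip":0,"delta_pos":[0.386,-0.772,0.0],"dr":[0,0,10.5]},{"grip":0,"delta_pos":[0.386,-0.772,0.0],"dr":[0,0,10.5]},{"grip":0,"delta_pos":[0.386,-0.772,0.0],"dr":[0,0,10.5]},{"grip":0,"delta_pos":[0.386,-0.772,0.0],"dr":[0,0,10.5]},{"grip":0,"delta_pos":[0.386,-0.772,0.0],"dr":[0,0,10.5]},{"grip":0,"delta_pos":[0.386,-0.772,0.0],"dr":[0,0,10.5]}]' 15
python3 - <<'E'
from h import *
o=telemetry.get_obs();print(o["q"].round(3),o["position"].round(4),o["tcp_rot"].round(4),o["contact_force"].round(2))
for n in ["wrist","side"]:
    f=viewer.grab_frame(n); cv2.imwrite(f"pics/{n}1.png",f["img"])
    np.savez(f"{n}1.npz",**f)
E
```

```text
t: 2.35
position: [0.5907, -0.1544, 0.2384]
tcp_rot: [-1.57, -0.001, 1.434]
contact_force: [1.0, 0.8, 0.4]
opening: 0.999
[-0.07   0.485  0.349  1.664 -0.188  1.026  1.774] [ 0.5907 -0.1544  0.2384] [-1.5701e+00 -7.0000e-04  1.4335e+00] [1.   0.84 0.44]
```

View pics/wrist1.png

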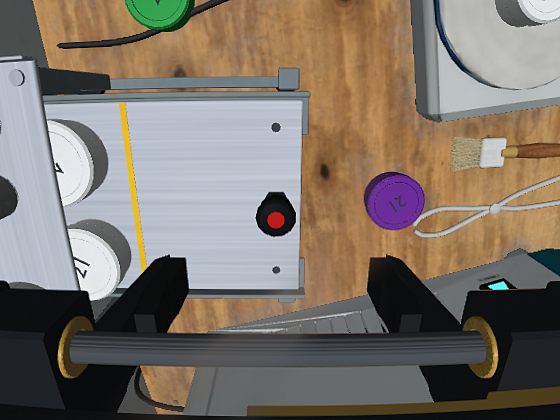

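View pics/side1.png

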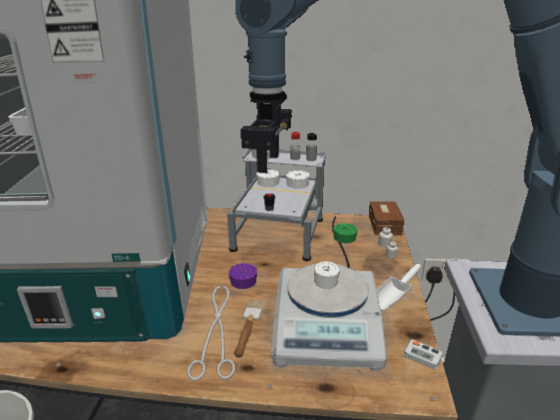

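The wrist view shows the knob's red dot at (276,220), the yellow line from (124,103) to (143,267), and the front edge near column 302. I'll compute positions from it.

```bash
python3 - <<'E'
from h import *
f=dict(np.load("wrist1.npz"))
h=cv2.cvtColor(f["img"],cv2.COLOR_BGR2HSV).astype(int)
m=((h[...,0]<8)|(h[...,0]>172))&(h[...,1]>150)&(h[...,2]>80); m[:, :250]=0;m[:,300:]=0;m[:200]=0;m[240:]=0
ys,xs=np.nonzero(m);print(xs.mean(),ys.mean());w=(xs.mean(),ys.mean())
print(onz(f,[w],.1615))
s=viewer.grab_frame("scene")
m=(h[...,0]>17)&(h[...,0]<32)&(h[...,1]>120)&(h[...,2]>100);m[:,:110]=0;m[:,160:]=0;m[:98]=0;m[270:]=0
ys,xs=np.nonzero(m);P=onz(f,np.c_[xs,ys],.123)[:,:2];c=P.mean(0);v=np.linalg.svd(P-c)[2][0];v*=np.sign(v[0]);t=(P-c)@v
print(c,np.degrees(np.arctan2(v[1],v[0])),t.min(),t.max(), c+v*(t.min()+t.max())/2)
# front edge of plate: strong gradient near col 302, rows 110..190 & 230..255
g=f["img"].mean(2)
for r in range(105,285,15):
    print(r, g[r,292:312].astype(int).tolist())
S=dict(np.load("side1.npz")); print(tri(f,[w],S,[(269.0,194.85)]))
E
```

```text
275.4222222222222 219.63111111111112
[[ 0.58989894 -0.15567955  0.1615    ]]
[ 0.56017688 -0.26728042] -7.889532164043195 -0.06408715342742105 0.07432589656553522 [ 0.56524779 -0.26798312]
105 [198, 198, 198, 198, 198, 197, 198, 199, 199, 187, 150, 123, 128, 129, 131, 125, 101, 122, 124, 125]
120 [188, 188, 189, 188, 188, 188, 188, 190, 194, 161, 106, 128, 128, 128, 129, 118, 79, 111, 113, 118]
135 [196, 195, 195, 195, 196, 195, 196, 197, 201, 159, 83, 115, 114, 113, 111, 110, 110, 107, 106, 113]
150 [192, 192, 192, 192, 192, 192, 192, 195, 188, 148, 98, 113, 114, 109, 109, 112, 115, 119, 121, 123]
165 [197, 197, 197, 197, 197, 197, 199, 202, 180, 105, 108, 111, 114, 116, 116, 116, 117, 119, 118, 118]
180 [192, 193, 192, 192, 193, 193, 195, 201, 164, 61, 117, 117, 117, 113, 110, 110, 112, 111, 108, 104]
195 [195, 195, 195, 195, 195, 195, 197, 196, 157, 98, 100, 107, 112, 109, 106, 96, 92, 99, 102, 106]
210 [10, 0, 65, 219, 200, 195, 198, 182, 106, 95, 101, 108, 117, 125, 121, 108, 97, 88, 87, 89]
225 [5, 21, 185, 204, 194, 193, 202, 168, 60, 105, 109, 115, 112, 107, 108, 108, 113, 115, 104, 98]
240 [192, 191, 191, 191, 191, 192, 196, 160, 105, 113, 119, 123, 123, 125, 127, 125, 119, 121, 131, 127]
255 [187, 186, 186, 186, 187, 189, 180, 118, 109, 114, 120, 123, 126, 126, 124, 118, 113, 112, 113, 118]
270 [187, 187, 186, 186, 186, 192, 160, 91, 134, 134, 134, 132, 99, 133, 139, 136, 130, 124, 120, 120]
(array([ 0.59103121, -0.15581746,  0.15950152]), np.float64(0.0007479108281976881))
```

```bash
python3 -m inch '[{"grip":0,"delta_pos":[0,0,-0.04],"dr":[0,0,0]},{"grip":0,"delta_pos":[0,0,-0.08],"dr":[0,0,0]},{"grip":0,"delta_pos":[-0.0005,0,-0.106],"dr":[0,0,0]},{"grip":0,"delta_pos":[-0.0005,0,-0.106],"dr":[0,0,0]},{"grip":0,"delta_pos":[-0.0005,0,-0.106],"dr":[0,0,0]}]' 12
python3 - <<'E'
from h import *
for n in ["wrist","side"]:
    f=viewer.grab_frame(n); cv2.imwrite(f"pics/{n}2.png",f["img"] if n=="wrist" else cv2.resize(f["img"][110:270,200:340],None,fx=4,fy=3.7))
o=telemetry.get_obs();print(o["position"].round(4),o["contact_force"].round(2))
E
```

```text
t: 3.12
position: [0.5913, -0.1548, 0.1341]
tcp_rot: [-1.573, -0.0, 1.434]
contact_force: [-0.0, -0.2, 0.9]
opening: 1.001
[ 0.5915 -0.1551  0.1344] [0.54 0.22 0.28]
```

View pics/wrist2.png

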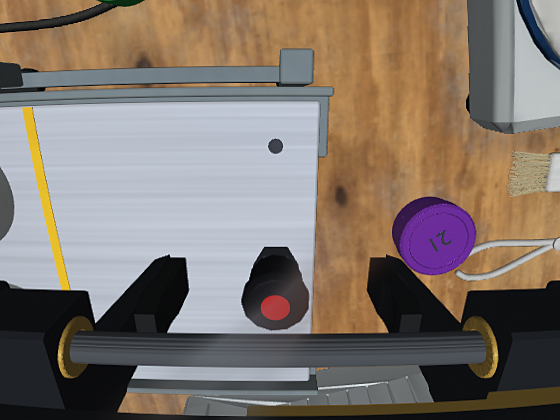

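View pics/side2.png

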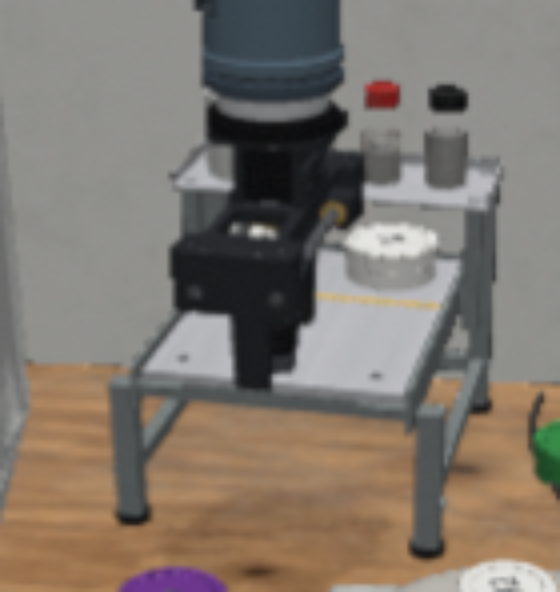

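Wrist view: the knob's dot is at (276,308), midway between the fingers (inner faces at columns 187 and 370). Side view: the fingers straddle the knob, clear of the plate. I'll re-measure, then close.

```bash
python3 - <<'E'
from h import *
f=viewer.grab_frame("wrist"); print(onz(f,[(275.5,307.5)],.1615))
o=telemetry.get_obs();print(o["position"].round(4))
E
python3 -m inch '[{"grip":0,"delta_pos":[-0.001,0,-0.003],"dr":[0,0,0]},{"grip":100,"delta_pos":[-0.001,0,-0.003],"dr":[0,0,0]},{"grip":150,"delta_pos":[-0.001,0,-0.003],"dr":[0,0,0]},{"grip":255,"delta_pos":[-0.001,0,-0.003],"dr":[0,0,0]},{"grip":255,"delta_pos":[-0.001,0,-0.003],"dr":[0,0,0]},{"grip":255,"delta_pos":[-0.001,0,-0.003],"dr":[0,0,0]},{"grip":255,"delta_pos":[-0.001,0,-0.003],"dr":[0,0,0]},{"grip":255,"delta_pos":[-0.001,0,-0.003],"dr":[0,0,0]}]' 12
```

```text
[[ 0.59007077 -0.1557974   0.1615    ]]
[ 0.5914 -0.1552  0.1342]
t: 4.28
position: [0.5894, -0.1555, 0.1298]
tcp_rot: [-1.571, 0.0, 1.433]
contact_force: [1.1, -0.4, 1.3]
opening: 0.285
```

Gripped at 25 mm, which is the knob's body below the flange, with no side load. I'll firm up the grip and pull up in small steps, watching the force.

```bash
python3 -m inch '[{"grip":255,"delta_pos":[0,0,0],"dr":[0,0,0]},{"grip":255,"delta_pos":[0,0,0.003],"dr":[0,0,0]},{"grip":255,"delta_pos":[0,0,0.006],"dr":[0,0,0]},{"grip":255,"delta_pos":[0,0,0.009],"dr":[0,0,0]},{"grip":255,"delta_pos":[0,0,0.01],"dr":[0,0,0]},{"grip":255,"delta_pos":[0,0,0.01],"dr":[0,0,0]}]' 22
python3 - <<'E'
from h import *
import time
for i in range(4):
    f=viewer.grab_frame("wrist"); o=telemetry.get_obs();print(o["position"].round(4),o["contact_force"].round(2))
cv2.imwrite("pics/wrist3.png",f["img"])
E
```

```text
t: 5.03
position: [0.5894, -0.1555, 0.1398]
tcp_rot: [-1.571, 0.0, 1.433]
contact_force: [-0.1, -2.1, -1.6]
opening: 0.278
[ 0.5894 -0.1554  0.1397] [ 0.58 -3.36 -1.77]
[ 0.5894 -0.1555  0.1397] [-0.17 -3.08 -1.78]
[ 0.5894 -0.1555  0.1396] [ 0.33 -3.14 -2.33]
[ 0.5893 -0.1555  0.1396] [ 0.69 -3.2  -2.55]
```

View pics/wrist3.png

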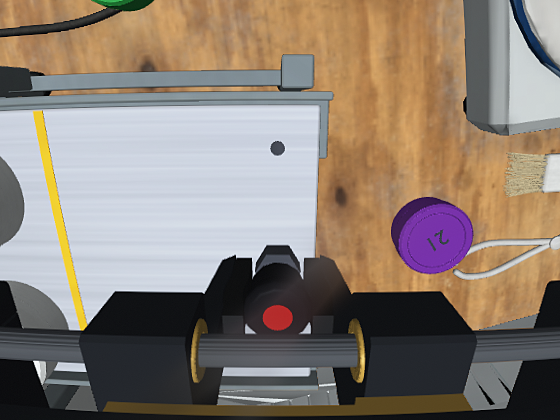

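The knob is up about 10 mm with ~2 N of pull, matching the spring. I'll take it on to its stop while easing the small sideways load, and hold.

```bash
python3 -m inch '[{"grip":255,"delta_pos":[0,-0.0005,0.001],"dr":[0,0,0]},{"grip":255,"delta_pos":[0,-0.0005,0.002],"dr":[0,0,0]},{"grip":255,"delta_pos":[0,-0.0005,0.0025],"dr":[0,0,0]},{"grip":255,"delta_pos":[0,-0.0005,0.0025],"dr":[0,0,0]},{"grip":255,"delta_pos":[0,-0.0005,0.0025],"dr":[0,0,0]}]'
python3 - <<'E'
from h import *
for i in range(5):
    f=viewer.grab_frame("scene"); o=telemetry.get_obs();print(o["position"].round(4),o["contact_force"].round(2))
cv2.imwrite("pics/scene4.png",cv2.resize(f["img"][100:255,230:390],None,fx=4,fy=3.8))
f=viewer.grab_frame("side");cv2.imwrite("pics/side4.png",cv2.resize(f["img"][130:260,210:340],None,fx=4.5,fy=4.5))
E
```

```text
t: 5.85
position: [0.5891, -0.1553, 0.1419]
tcp_rot: [-1.57, -0.0, 1.434]
contact_force: [-0.4, -0.2, -4.1]
opening: 0.274
[ 0.5892 -0.1553  0.142 ] [-0.8  -0.49 -4.21]
[ 0.5892 -0.1553  0.142 ] [-0.29 -1.35 -4.45]
[ 0.5893 -0.1553  0.142 ] [-0.85 -0.6  -4.13]
[ 0.5893 -0.1553  0.1421] [-0.85 -0.34 -4.12]
[ 0.5893 -0.1553  0.1421] [-0.39  0.55 -4.69]
```

View pics/side4.png

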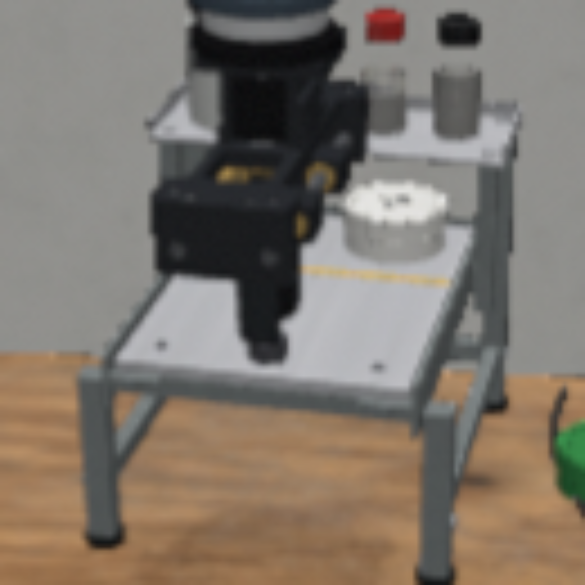

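View pics/scene4.png

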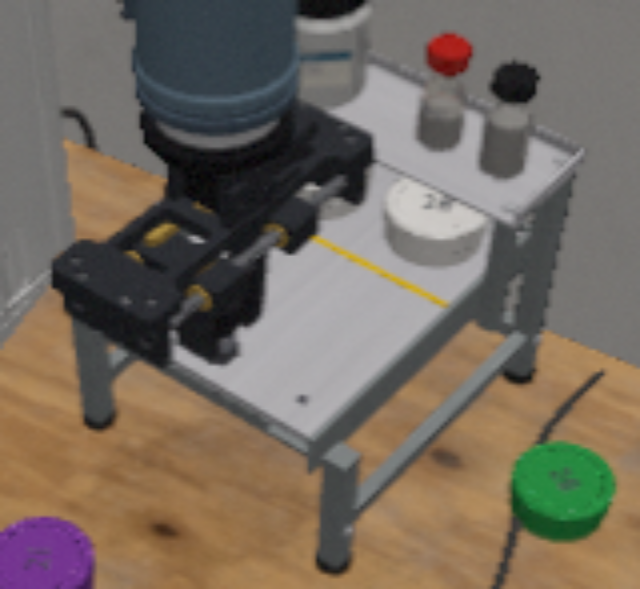

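The knob is at its stop (12.2 mm of travel, and the force has stepped up to ~4 N). Side and scene views show the knob raised off its housing and the plate level on the rack. Now I'll draw it out slowly along (0.137, 0.99), starting with the first part.

```bash
python3 -m inch '[{"grip":255,"delta_pos":[0.0002,0.0015,0],"dr":[0,0,0]},{"grip":255,"delta_pos":[0.0006,0.004,0],"dr":[0,0,0]},{"grip":255,"delta_pos":[0.001,0.0075,0],"dr":[0,0,0]},{"grip":255,"delta_pos":[0.0016,0.0115,0],"dr":[0,0,0]},{"grip":255,"delta_pos":[0.0021,0.0155,0],"dr":[0,0,0]},{"grip":255,"delta_pos":[0.0027,0.0195,0],"dr":[0,0,0]},{"grip":255,"delta_pos":[0.0033,0.0235,0],"dr":[0,0,0]},{"grip":255,"delta_pos":[0.0038,0.0275,0],"dr":[0,0,0]},{"grip":255,"delta_pos":[0.0041,0.03,0],"dr":[0,0,0]},{"grip":255,"delta_pos":[0.0041,0.03,0],"dr":[0,0,0]}]'
python3 - <<'E'
from h import *
for i in range(3):
    f=viewer.grab_frame("wrist"); o=telemetry.get_obs();print(o["position"].round(4),o["contact_force"].round(2))
cv2.imwrite("pics/wrist5.png",f["img"])
E
```

```text
t: 7.4
position: [0.5937, -0.125, 0.1422]
tcp_rot: [-1.571, -0.001, 1.434]
contact_force: [-1.5, 0.5, -4.5]
opening: 0.279
[ 0.5937 -0.125   0.1423] [ 0.23 -0.04 -4.26]
[ 0.5937 -0.125   0.1422] [-0.15  1.52 -4.59]
[ 0.5937 -0.125   0.1422] [ 0.01  0.89 -3.77]
```

View pics/wrist5.png

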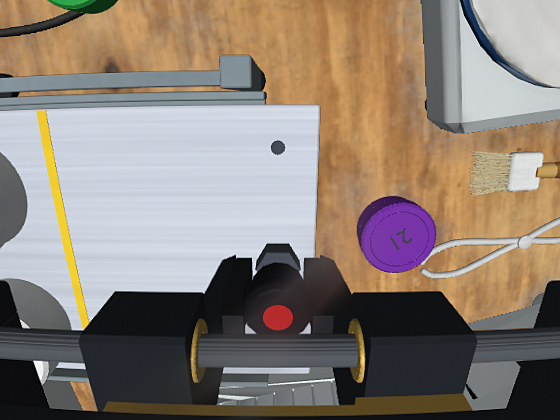

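The plate follows with both tins on it and low drag. I'll continue to just short of the goal.

```bash
python3 -m inch '[{"grip":255,"delta_pos":[0.0003,0.002,0],"dr":[0,0,0]},{"grip":255,"delta_pos":[0.0008,0.006,0],"dr":[0,0,0]},{"grip":255,"delta_pos":[0.0015,0.011,0],"dr":[0,0,0]},{"grip":255,"delta_pos":[0.0022,0.016,0],"dr":[0,0,0]},{"grip":255,"delta_pos":[0.003,0.022,0],"dr":[0,0,0]},{"grip":255,"delta_pos":[0.0039,0.028,0],"dr":[0,0,0]},{"grip":255,"delta_pos":[0.0047,0.034,0],"dr":[0,0,0]},{"grip":255,"delta_pos":[0.0055,0.04,0],"dr":[0,0,0]},{"grip":255,"delta_pos":[0.0064,0.046,0],"dr":[0,0,0]},{"grip":255,"delta_pos":[0.0072,0.052,0],"dr":[0,0,0]},{"grip":255,"delta_pos":[0.008,0.058,0],"dr":[0,0,0]},{"grip":255,"delta_pos":[0.0089,0.064,0],"dr":[0,0,0]},{"grip":255,"delta_pos":[0.0097,0.07,0],"dr":[0,0,0]},{"grip":255,"delta_pos":[0.0105,0.076,0],"dr":[0,0,0]},{"grip":255,"delta_pos":[0.0114,0.082,0],"dr":[0,0,0]},{"grip":255,"delta_pos":[0.0121,0.087,0],"dr":[0,0,0]},{"grip":255,"delta_pos":[0.0126,0.091,0],"dr":[0,0,0]},{"grip":255,"delta_pos":[0.013,0.094,0],"dr":[0,0,0]},{"grip":255,"delta_pos":[0.013,0.094,0],"dr":[0,0,0]},{"grip":255,"delta_pos":[0.013,0.094,0],"dr":[0,0,0]}]'
python3 - <<'E'
from h import *
for n in ["wrist","side","scene"]:
    f=viewer.grab_frame(n); np.savez(n+"6.npz",**f); o=telemetry.get_obs();print(o["position"].round(4),o["contact_force"].round(2))
    im=f["img"]
    if n=="side": im=cv2.resize(im[130:270,200:340],None,fx=4.2,fy=4.2)
    if n=="scene": im=cv2.resize(im[80:260,200:390],None,fx=3.3,fy=3.3)
    cv2.imwrite(f"pics/{n}6.png",im)
E
```

```text
t: 10.05
position: [0.6067, -0.031, 0.1423]
tcp_rot: [-1.571, -0.001, 1.434]
contact_force: [0.0, 0.6, -4.5]
opening: 0.279
[ 0.6066 -0.031   0.1423] [ 0.81  0.82 -5.01]
[ 0.6067 -0.031   0.1423] [ 0.03  1.13 -4.05]
[ 0.6066 -0.031   0.1423] [ 0.3   1.29 -3.99]
```

View pics/wrist6.png

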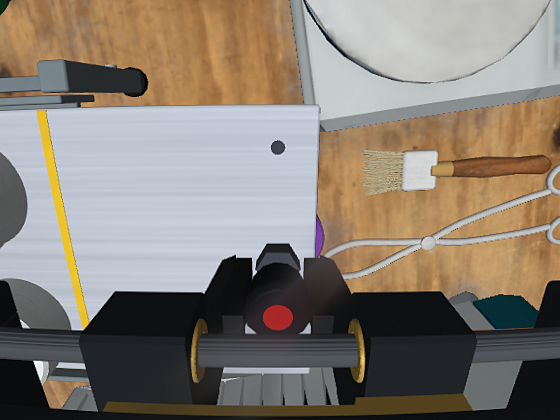

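View pics/side6.png

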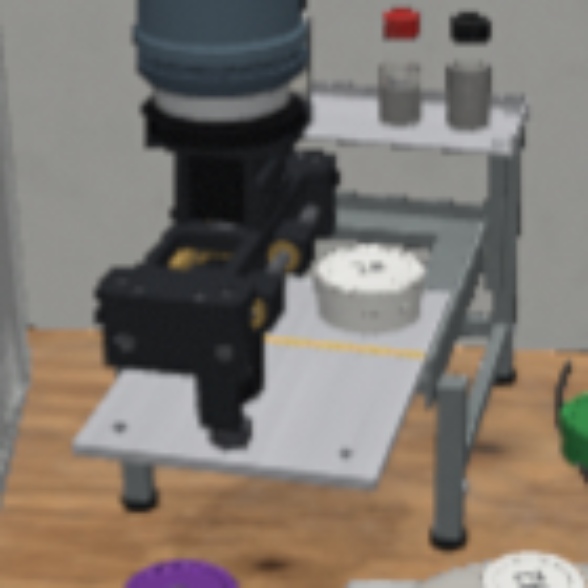

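View pics/scene6.png

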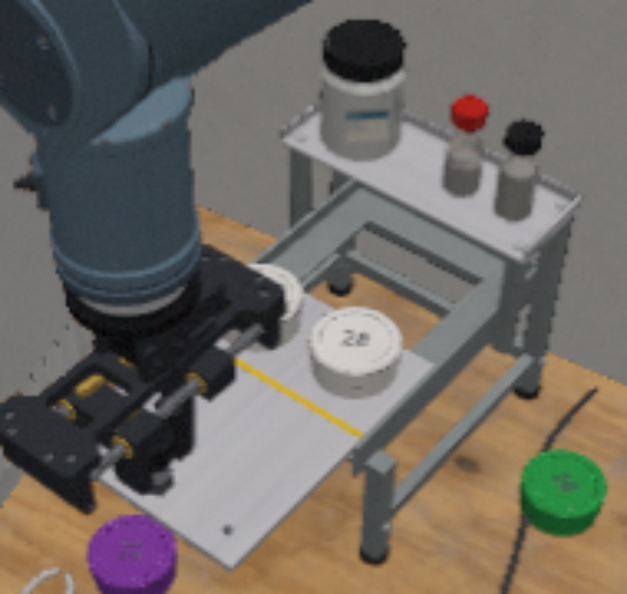

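All three views show the plate level, the line still just inside the crossbar, and the tins upright. I'll measure how far the line has travelled, using the same cameras so that their biases cancel.

```bash
cat > m.py <<'E'
from h import *
import sys
# initial line per camera (c on line): scene mid, side mid, wrist mid
L0={"scene":np.array([.57439,-.27019]),"side":np.array([.57542,-.26926]),"wrist":np.array([.56018,-.26728])}
v=np.array([np.cos(np.radians(7.9)),-np.sin(np.radians(7.9))]);u=np.array([-v[1],v[0]])
B={"scene":(175,225,265,315),"side":(203,222,260,308),"wrist":(105,270,30,90)}
for n in B:
    f=viewer.grab_frame(n);h=cv2.cvtColor(f["img"],cv2.COLOR_BGR2HSV).astype(int)
    m=(h[...,0]>17)&(h[...,0]<32)&(h[...,1]>(120 if n=="wrist" else 90))&(h[...,2]>100)
    y0,y1,x0,x1=B[n];M=np.zeros_like(m);M[y0:y1,x0:x1]=m[y0:y1,x0:x1]
    ys,xs=np.nonzero(M);P=onz(f,np.c_[xs,ys],.123)[:,:2];c=np.median(P,0);P=P[abs((P-c)@u)<.012];c=P.mean(0)
    w=np.linalg.svd(P-c)[2][0];w*=np.sign(w[0])
    print(n,len(P),xs.min(),xs.max(),ys.min(),ys.max(),"travel mm",1000*(c-L0[n])@u,"ang",np.degrees(np.arctan2(w[1],w[0])))
o=telemetry.get_obs();print(o["t"],o["position"].round(4),o["contact_force"].round(2))
E
python3 m.py
```

```text
scene 86 271 309 189 212 travel mm 125.79761199922524 ang -7.755467867362317
side 25 261 299 203 214 travel mm 125.88203345399086 ang -8.356530275278287
wrist 1438 36 76 110 269 travel mm 125.94990358776826 ang -7.843602814238451
10.35 [ 0.6066 -0.0311  0.1423] [-0.61  2.34 -4.67]
```

All three cameras agree on 125.8 to 125.9 mm, so 9.2 mm remain.

```bash
python3 -m inch '[{"grip":255,"delta_pos":[0.0003,0.002,0],"dr":[0,0,0]},{"grip":255,"delta_pos":[0.0007,0.005,0],"dr":[0,0,0]},{"grip":255,"delta_pos":[0.0011,0.008,0],"dr":[0,0,0]},{"grip":255,"delta_pos":[0.0013,0.0091,0],"dr":[0,0,0]},{"grip":255,"delta_pos":[0.0013,0.0091,0],"dr":[0,0,0]},{"grip":255,"delta_pos":[0.0013,0.0091,0],"dr":[0,0,0]},{"grip":255,"delta_pos":[0.0013,0.0091,0],"dr":[0,0,0]}]'
sed -i 's/"wrist":(105,270,30,90)/"wrist":(105,270,30,90)/' m.py; python3 m.py; python3 - <<'E'
from h import *
for n in ["side","scene"]:
    im=viewer.grab_frame(n)["img"]
    im=cv2.resize(im[130:270,200:340],None,fx=4.2,fy=4.2) if n=="side" else cv2.resize(im[80:260,200:390],None,fx=3.3,fy=3.3)
    cv2.imwrite(f"pics/{n}7.png",im)
E
```

```text
t: 11.22
position: [0.6079, -0.0223, 0.1422]
tcp_rot: [-1.571, -0.0, 1.433]
contact_force: [0.3, -0.9, -5.4]
opening: 0.278
scene 87 268 307 191 214 travel mm 134.56490366609646 ang -7.769983704075106
side 29 260 299 204 216 travel mm 134.2517353831595 ang -8.604428745771587
wrist 1432 36 76 110 269 travel mm 134.71853326139563 ang -7.8856350085049325
11.375 [ 0.6079 -0.0223  0.1422] [ 0.43 -0.12 -4.73]
```

View pics/side7.png

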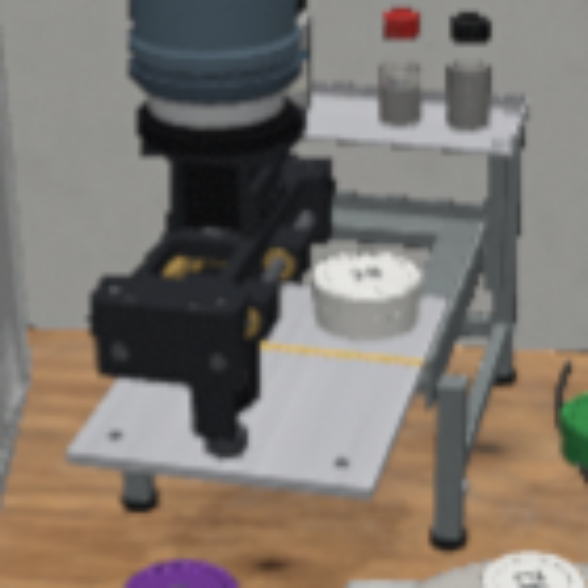

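View pics/scene7.png

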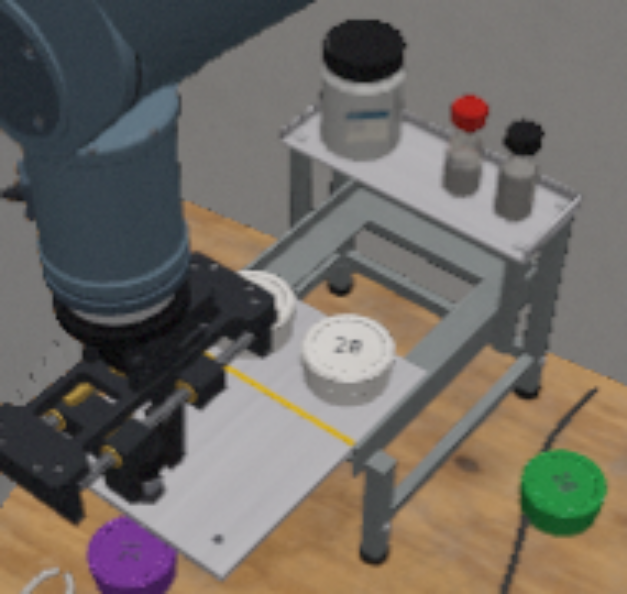

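The plate has travelled 134.3 to 134.7 mm of 135 in all three views. The line sits at the flange and crossbar front end, both tins are upright, the plate looks level, and the wrist carries a steady ~4.7 N. I'm handing the job in with the grip held.

```bash
python3 -c "
from bench import job,telemetry
print(job.sign_off()); o=telemetry.get_obs(); print(o['t'],o['position'].round(4),o['contact_force'].round(2),o['opening'])"
```

```text
the job is handed in; nothing more can be done
None
the job is handed in; nothing more can be done
```

I pulled the plunger up to its stop and drew the plate out to the yellow line. I handed the job in at about 11.5 s, still gripping the knob.

- **Plunger:** I lifted the knob about 12.2 mm with the plate still home. The pull then rose from about 2 N to about 4 N, which marks the stop.
- **Travel:** the line moved 134.3 to 134.7 mm of the required 135 mm, measured separately in the scene, side and wrist views. That is well within the 6 mm tolerance.
- **Plate and tins:** the plate was straight to within about 0.7° and looked level. The line sat at the crossbar's front edge and the inner end was still between the side flanges. Both tins were upright, and the jar and vials had not visibly moved.
- **Hold:** the gripper was carrying a steady upward pull of about 4.7 N. That is above the 3 N said to lift the plate's front, so the front may be up by a few tenths of a millimetre.

**Not checked:**
- The contact force between plate and rack can't be read directly.
- I can't tell whether gripping the knob counts as the fingers holding the plate.
- I took no last pictures of tin_c, the tongs or the brush, though the arm stayed clear of them.

The side view's line angle differed by about 0.7° from the other two, but it rested on only 29 pixels.

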